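# Push the pull-out shelf back in past its spring lock button

### The arm

A 6-joint arm with a two-finger parallel gripper is mounted at the origin on the work surface. World frame = base frame: x ahead of the robot, y to its left, z up, the work surface at z = 0. Lengths are in m, angles in rad, forces in N, time in s.
With the tool pointing down it reaches from about 0.375 to 0.9 m from the base axis. Payload 3.1 kg.
Tool frame: the origin (TCP) lies where the fingers leave the gripper's body, on its centre line; the fingertips stand 73 mm ahead of it and the grasp point (between the pads) lies 54 mm ahead of it; z points along the fingers, y is the line along which they close (so a half turn about z gives the same grasp; the last joint's range is limited). The gripper opens to 85 mm and grips with 20 to 120 N. Pads are 22 mm wide; open, the fingers measure 114 mm over their backs; the gripper's body (76 mm by 85 mm) begins 54 mm behind the grasp point. The pads swing forward as they close: fully open they stand 13 mm farther back than shut.
Start: joints at [-1.355, 0.527, 1.433, -0, 1.181, -0.178], TCP at [0.24, -0.577, 0.304] pointing down, gripper open.
Joint ranges: [-3.08, 3.08], [-0.75, 2.2], [0.22, 2.44], [-1.43, 4.57], [0, 2.65], [-2.85, 2.85]. Speed limits (rad/s): [2.79, 2.79, 3.14, 3.14, 3.14, 3.14].

### API

Orientations are given as a unit quaternion [x, y, z, w].
In Python, from station import manip gives the robot as it stands.
- The arm moves only by the shell command python3 -m crank 'ROWS' [FORCE]. ROWS is JSON, a list of rows, each an object with "dp": the shift along the tool's x, y, z normalised to -1 to 1, where 1 is 50 cm, a list of three; "delta_rot": the turn, a rotation vector about the tool's x, y, z normalised to -1 to 1, where 1 is 2 pi rad, a list of three; "fingers": the opening, from -1 (shut) to 1 (fully open). A call has 1 to 12 rows; each row shifts and turns the commanded pose from where the row before left it, along the tool's axes as they then stand; what a row does not reach is not made up. A row lasts 1/12 s, in which the tool goes at most 41.7 mm and 7.16 degrees, less where a joint would pass 70% of its speed; a pose out of reach is approached as far as the arm can. A call with a number of a shift or a turn outside -1 to 1 is refused whole. A call with a gripper value outside its range is refused whole. The fingers move at their own pace and stop on an object; FORCE is the grip in N (left out, the last holds). Time passes only in rows, so rows that do not move let the fingers close. It gives the time, the measured TCP pose, the force, the opening and the grip force at its end, in the units of the state.
- manip.sense(): the state, without advancing time (a new reading comes with each control period).
- manip.snapshot(name): name is "scene" or "top" or "wrist"; returns (picture, depth): 420x560x3 uint8, red, green, blue; 420x560 float32, m along the optical axis (not along the pixel's ray), 0 where there is no reading.
- manip.camera_model(name): a dict with "fx", "fy", "cx", "cy" (pixels), "origin" and "attitude" of the camera in the world. Camera axes: x right, y up, looking along -z (the intrinsics and any distortion apply to the point x, -y, -z); pixel columns grow to the right and rows downward; lengths in m; the calibration is good to about 2 mm. A picture is of the moment at which its call begins: read the wrist's pose just before it. camera_model takes no time and is no camera call; for the wrist camera it gives the pose at the moment of the call.
- manip.sign_off(): hands the job in; it is judged then, once.
The state is a dict: "t": time; "q": joint angles; "qd": joint speeds; "tau": joint torques, N m; "tcp_pos": TCP position; "tool_rot": TCP orientation; "force": force on the tool from outside, world axes, zero at the start; "ft_torque": the same for the moment, N m; "finger_gap": opening from 0.0 (shut) to 1.0 (fully open); "gripper_force": force on a finger pad.
Only numpy, scipy, OpenCV 4.12 (cv2) and the standard library are available. Lean on these libraries where they do the work, as an engineer would, in place of code of your own. Each camera call takes 0.05 s, during which the arm holds its last target. There are 200 camera calls.

### The job

The pull-out shelf of the small bench rack has been left out, locked by the red spring button that stands up through its rear thumb hole. With a fingertip, press the button down below the board and, holding it down, push the shelf in under the rack until the button springs up through the front thumb hole and locks it home, then take the hand away. Push only, never pick anything up: the goods riding on the shelf must stay standing on it where they are, and the loose things on the desk must stay where they lie.

Things in the scene. Friction and masses are not known exactly. Their poses are not given: they have to be found in the camera images.
- rack: galvanised bench rack, fixed to the desk, 450 long, 270 wide, 205 high. Origin on the desk, directly under the axis of the red button. Its x axis points inwards, the way the shelf is pushed home; y is across, z up. Two runners 260 apart, 50 high, carry the shelf from x = -65 to 380. Its fixed top shelf, with cartons on it up to 250 high, covers x = 213 to 392 at 157 to 169 mm above the desk; everything nearer than x = 213 is open from above.
- shelf (a joint): how far the pull-out shelf has been pushed in along the rack's x, m. About 0: left out, the button up in the rear hole. 0.090: home, the button up in the front hole. Stops at -0.004 and 0.094. While the button is up in a hole the shelf has only 5 mm of play either way. Loaded it weighs about 1.1 kg; it takes 2 to 7 N to slide and stays where it is left.
- button (a joint): how far the red spring button is pressed down, m: 0 up (its top 4 mm above the board's top), clear of the board from 0.013, end stop at 0.017. It needs about 4 N to start and 8 to 9 N at the end. Once the board has come over it, the board keeps it down, until it springs up again when a hole is centred on it within 5 mm.
- button_top (a point): centre of the flat top of the red round button, 38 in diameter, 43 above the desk when up. Below the board a fingertip may go down to 24 mm above the desk anywhere round the button without touching anything fixed.
- hole_rear (a point): centre of the rear thumb hole, at the top face of the shelf's board. Steel-trimmed square hole through the board, 48 along x, 46 across, moves with the shelf. The plywood board is 9 thick, its underside 30 and its top 39 above the desk. When the shelf is out the button stands in this hole; a fingertip in it can press the button and push the shelf by the hole's far (+x) edge, all the way home.
- hole_front (a point): centre of the front thumb hole, like the rear one, 90 nearer the shelf's front; comes over the button when the shelf is home.
- front_lip (a point): middle of the top of the shelf's rolled steel front lip, 10 thick, 242 wide, 71 above the desk, 163 before the rear hole; moves with the shelf and can be pushed too.
- mug_mid (a point): middle of a white mug, 72 in diameter, 80 high, riding on the rear part of the shelf, about 155 behind the rear hole and 62 to the rack's +y side, its handle to the front.
- gift_box_mid (a point): middle of a teal gift box, 62 x 62 x 78 high, riding on the rear part of the shelf, about 155 behind the rear hole and 62 to the rack's -y side.
- tin_mid (a point): middle of a flat round tin, 62 in diameter, 28 high, riding on the shelf beside the thumb holes, its centre some 74 off their centre line.
- small_box_mid (a point): middle of a flat pink box, 55 x 55 x 28 high, riding on the shelf beside the thumb holes, its centre some 74 off their centre line.
- tape_roll: roll of brown packing tape lying flat on the desk, 100 outside, 48 high, origin under its centre.
- bowl: white bowl on the desk, 124 across, 60 high, origin under its centre.
- red_box: flat red box on the desk, 85 x 120 x 38 high, origin under its centre.
- marker: marker pen lying on the desk, 130 long along its x, 19 thick, origin at desk level under its middle.
Things that resemble listed ones, but are neither listed nor needed, are in the scene too. What is meant by the part that bears small_box_mid is not blue, orange or purple, and is the larger of those in its own colour.

How it is judged:
By the outcome, as a careful person would: the job done as asked, in the order asked, and still so for the second after the job is handed in, with the robot touching nothing.
It also fails if it takes over 35 s, if anything falls off the work surface, if the arm or the gripper's body presses on something with over 40 N, if the wrist force passes 120 N, or if a joint passes its speed limit or range.

## Working session

There is one attempt and no reset: what is moved stays moved. The work goes in short steps, Python scripts to look and compute and a shell command to move; the robot and the scene stay as the last step left them, time stands still between calls to the robot, and variables do not carry over. Pictures are saved under pics/ and viewed, at most 10 in all, crops included, and the job is handed in when it is done.

```bash
mkdir -p pics; ls
python3 - <<'E'
from station import manip
import cv2,numpy as np
s=manip.sense();print({k:np.round(v,3).tolist() for k,v in s.items()})
for n in("scene","top"):
    c=manip.camera_model(n);print(n,c)
    p,d=manip.snapshot(n);cv2.imwrite(f"pics/{n}0.png",p[:,:,::-1]);np.save(f"pics/{n}0.npy",d)
E
```

```text
pics
{'t': 0.0, 'q': [-1.356, 0.528, 1.434, 0.0, 1.181, -0.179], 'qd': [-0.001, 0.0, -0.002, 0.0, 0.001, 0.001], 'tau': [-0.001, -44.235, -17.803, -0.0, 0.008, 0.0], 'tcp_pos': [0.24, -0.577, 0.303], 'tool_rot': [0.981, 0.196, -0.0, -0.001], 'force': [-0.008, 0.148, -0.139], 'ft_torque': [0.059, 0.061, -0.044], 'gripper_force': 0.0, 'finger_gap': 0.999}
scene {'fx': 503.8257458952579, 'fy': 503.8257458952579, 'cx': 278.05562963434306, 'cy': 203.235237123747, 'origin': array([ 0.81047189, -0.65139339,  1.14478461]), 'attitude': array([0.27475982, 0.07120892, 0.21840419, 0.933668  ])}
top {'fx': 544.8911045626029, 'fy': 544.8911045626029, 'cx': 286.3816868695817, 'cy': 202.14876456172732, 'origin': array([ 0.2182578 , -0.0261812 ,  1.69767247]), 'attitude': array([ 0.05534962, -0.05721598, -0.70361457,  0.70610855])}
```

View pics/scene0.png

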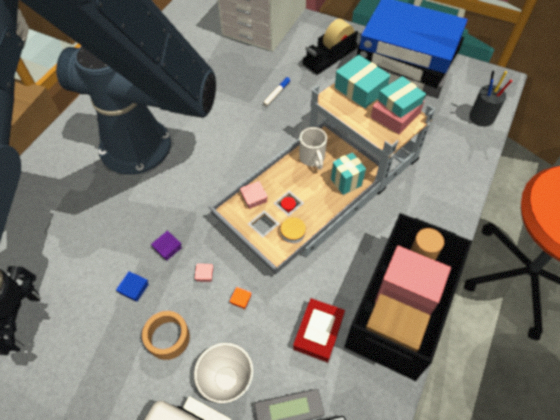

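View pics/top0.png

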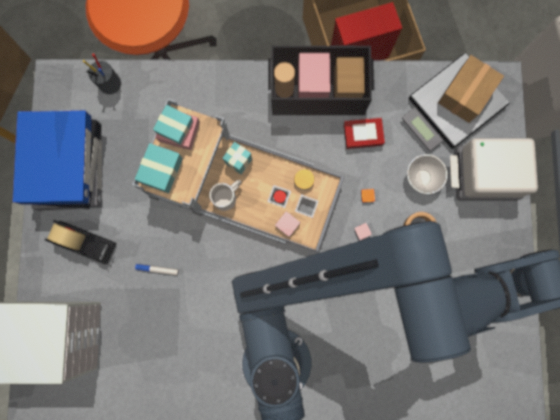

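The scene picture shows the shelf with the red button at (289,204) and the front hole at (264,224). The pink box is at (253,193), the tin at (293,229), the mug at (313,147) and the gift box at (348,173). In the top picture the button is at (279,197), the front hole at (307,206) and the arm is clear of the rack.

Candidates for the target, in scene pixels:
- **Red things:** button (289,204) and red box (320,330). The button is the round one in the shelf's hole.
- **Holes:** rear (289,204) and front (264,224).
- **Pink boxes:** on the shelf (253,193), a smaller one on the desk (204,272), and a large one in the black bin (416,277), which isn't on the shelf. The one on the shelf is the small_box.

```bash
cat > h.py <<'E'
import cv2,numpy as np
from scipy.spatial.transform import Rotation as R
def ray(c,u,v,z):
    d=R.from_quat(c["attitude"]).apply([(u-c["cx"])/c["fx"],-(v-c["cy"])/c["fy"],-1]);o=np.array(c["origin"])
    return o+d*(z-o[2])/d[2]
def blobs(m,amin=30):
    n,l,s,ce=cv2.connectedComponentsWithStats(m.astype(np.uint8))
    return [(ce[i].round(1),s[i,4],l==i) for i in range(1,n) if s[i,4]>=amin]
E
python3 - <<'E'
from station import manip
from h import *
W={"scene":(200,110,410,280),"top":(190,130,350,260)}
for n in W:
    c=manip.camera_model(n);im=cv2.imread(f"pics/{n}0.png");x0,y0,x1,y1=W[n]
    hsv=cv2.cvtColor(im,cv2.COLOR_BGR2HSV);H,S,V=[hsv[:,:,i].astype(int) for i in range(3)]
    win=np.zeros(H.shape,bool);win[y0:y1,x0:x1]=1
    for nm,m,z in(("red",((H<6)|(H>174))&(S>170)&(V>90),.043),("pink",((H<8)|(H>172))&(S>60)&(S<150)&(V>130),.067),("tin",(H>17)&(H<28)&(S>150)&(V>120),.067),("teal",(H>75)&(H<100)&(S>80),.117)):
        for ce,a,_ in blobs(m&win,40): print(n,nm,ce,a,ray(c,*ce,z).round(4))
    crop=im[y0:y1,x0:x1];cv2.imwrite(f"pics/{n}_c.png",cv2.resize(crop,None,fx=3.6,fy=3.6,interpolation=cv2.INTER_CUBIC))
E
```

```text
scene red [288.  203.2] 152 [ 0.5014 -0.0069  0.043 ]
scene pink [397.8 118.1] 222 [0.6629 0.3769 0.067 ]
scene pink [253.  194.4] 436 [ 0.4152 -0.0363  0.067 ]
scene pink [398.9 265.1] 655 [ 0.8186 -0.0624  0.067 ]
scene pink [205.8 271.5] 198 [ 0.4184 -0.2777  0.067 ]
scene tin [292.6 228.2] 399 [ 0.5506 -0.0821  0.067 ]
scene teal [400.5 111.8] 67 [0.6687 0.3544 0.117 ]
scene teal [335.3 167.9] 83 [0.5834 0.0989 0.117 ]
scene teal [360.5 173.6] 108 [0.6475 0.1102 0.117 ]
scene teal [345.2 181.3] 207 [0.622  0.0712 0.117 ]
top red [347.8 137. ] 54 [ 0.6919 -0.2221  0.043 ]
top red [279.5 196.1] 75 [ 0.503  -0.0089  0.043 ]
```

View pics/scene_c.png

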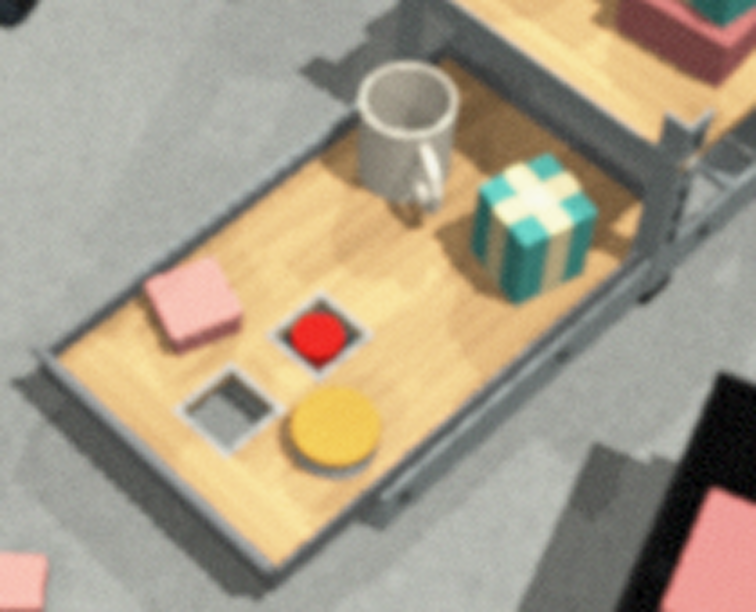

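View pics/top_c.png

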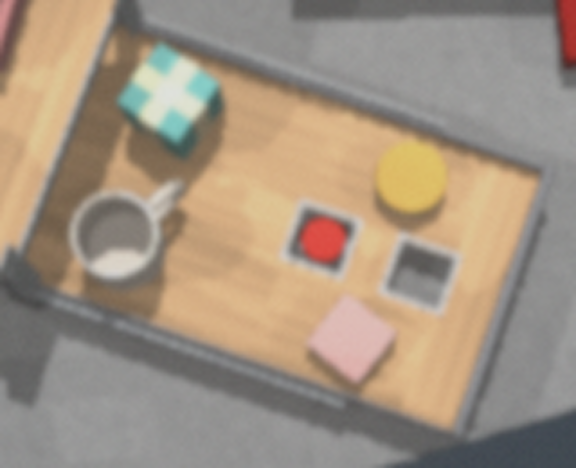

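The scene crop shows the button at crop pixel (318,336) in the rear hole and the front hole at (230,409). The pink box on the shelf and the tin flank the holes, and the lip runs from (45,353) to (275,568). The top crop agrees, with the button at (324,240) and the front hole at (421,274), so the choice is confirmed.

Run:
```python
from station import manip
from h import *
P={"scene":((200,110),(318,336),[(268,335),(322,293),(372,335),(322,378)],[(176,408),(231,364),(284,408),(229,454)],[(45,353),(275,568)]),
"top":((190,130),(324,240),[(302,200),(358,215),(337,277),(283,258)],[(403,235),(459,250),(440,313),(383,293)],[(545,170),(462,432)])}
for n,(o,b,r,f,l) in P.items():
    c=manip.camera_model(n);W=lambda p,z:ray(c,o[0]+(p[0]+.5)/3.6-.5,o[1]+(p[1]+.5)/3.6-.5,z)[:2]
    B=W(b,.043);r=np.mean([W(p,.039) for p in r],0);f=np.mean([W(p,.039) for p in f],0);l=np.array([W(p,.071) for p in l])
    an=lambda v:np.degrees(np.arctan2(v[1],v[0])).round(1);w=l[0]-l[1]
    print(n,B.round(4),r.round(4),f.round(4),an(r-f),np.linalg.norm(r-f),"lip",l.round(3).tolist(),an(r-l.mean(0)),np.linalg.norm(r-l.mean(0)),np.linalg.norm(w),an(w)%180)
s=manip.sense();print(R.from_quat(s["tool_rot"]).as_matrix().round(3))
c=manip.camera_model("wrist");print(c, R.from_quat(c["attitude"]).as_matrix().round(2))
```

```text
scene [ 0.5011 -0.0063] [ 0.5015 -0.0021] [ 0.4706 -0.0862] 69.8 0.08955742574457883 lip [[0.343, -0.12], [0.563, -0.197]] 72.7 0.16378090882372803 0.2330584673908082 160.6
top [ 0.5024 -0.0093] [ 0.5053 -0.0058] [ 0.475  -0.0926] 70.8 0.09193463658868183 lip [[0.558, -0.196], [0.337, -0.125]] 69.5 0.16516047572459086 0.2330336301395151 162.1
[[ 0.923  0.384 -0.   ]
 [ 0.384 -0.923  0.002]
 [ 0.    -0.002 -1.   ]]
{'fx': 372.4915001619298, 'fy': 372.4915001619298, 'cx': 285.08706879988017, 'cy': 209.60239641217098, 'origin': array([ 0.30601705, -0.54853066,  0.37500074]), 'attitude': array([-0.11960115,  0.08124466, -0.54940928,  0.82294855])} [[ 0.38  0.88  0.27]
 [-0.92  0.37  0.11]
 [-0.   -0.29  0.96]]
```

```bash
python3 -m crank '[{"dp":[0,0,0],"delta_rot":[0,0,0.0193],"fingers":-1},{"dp":[0,0,0],"delta_rot":[0,0,0.0193],"fingers":-1},{"dp":[0,0,0],"delta_rot":[0,0,0.0193],"fingers":-1},{"dp":[0,0,0],"delta_rot":[0,0,0.0193],"fingers":-1},{"dp":[0,0,0],"delta_rot":[0,0,0.0193],"fingers":-1},{"dp":[0,0,0],"delta_rot":[0,0,0.0193],"fingers":-1},{"dp":[0.007,-0.07,0],"delta_rot":[0,0,0],"fingers":-1},{"dp":[0.007,-0.07,0],"delta_rot":[0,0,0],"fingers":-1},{"dp":[0.007,-0.07,0],"delta_rot":[0,0,0],"fingers":-1},{"dp":[0.007,-0.07,0],"delta_rot":[0,0,0],"fingers":-1},{"dp":[0.007,-0.07,0],"delta_rot":[0,0,0],"fingers":-1},{"dp":[0.007,-0.07,0],"delta_rot":[0,0,0],"fingers":-1}]' 40
python3 -m crank '[{"dp":[0.007,-0.07,0],"delta_rot":[0,0,0],"fingers":-1},{"dp":[0.007,-0.07,0],"delta_rot":[0,0,0],"fingers":-1},{"dp":[0.007,-0.07,0],"delta_rot":[0,0,0],"fingers":-1},{"dp":[0.007,-0.07,0],"delta_rot":[0,0,0],"fingers":-1},{"dp":[0.007,-0.07,0],"delta_rot":[0,0,0],"fingers":-1},{"dp":[0.007,-0.07,0],"delta_rot":[0,0,0],"fingers":-1},{"dp":[0.007,-0.07,0],"delta_rot":[0,0,0],"fingers":-1},{"dp":[0.007,-0.07,0],"delta_rot":[0,0,0],"fingers":-1},{"dp":[0.007,-0.07,0],"delta_rot":[0,0,0],"fingers":-1},{"dp":[0.007,-0.07,0],"delta_rot":[0,0,0],"fingers":-1},{"dp":[0,0,0],"delta_rot":[0,0,0],"fingers":-1},{"dp":[0,0,0],"delta_rot":[0,0,0],"fingers":-1}]'
python3 - <<'E'
from station import manip
from h import *
s=manip.sense();c=manip.camera_model("wrist");p,d=manip.snapshot("wrist");cv2.imwrite("pics/w1.png",p[:,:,::-1]);np.save("pics/w1.npy",d)
np.savez("pics/w1c.npz",**c);print(s["t"],s["tcp_pos"],R.from_quat(s["tool_rot"]).as_matrix().round(4),s["finger_gap"],s["q"].round(2) if hasattr(s["q"],'round') else s["q"],s["force"])
E
```

```text
t: 1.1
tcp_pos: [0.3287, -0.3838, 0.3036]
tool_rot: [0.986, -0.166, -0.0, -0.0]
force: [0.3, -0.3, -1.2]
finger_gap: -0.002
gripper_force: 0.0
t: 2.1
tcp_pos: [0.4764, -0.0647, 0.3036]
tool_rot: [0.986, -0.164, -0.0, 0.0]
force: [-1.1, -0.6, 0.4]
finger_gap: -0.001
gripper_force: 0.0
2.1 [ 0.47635686 -0.06468803  0.30363902] [[ 9.462e-01 -3.235e-01 -7.000e-04]
 [-3.235e-01 -9.462e-01 -0.000e+00]
 [-7.000e-04  2.000e-04 -1.000e+00]] -0.0014785022093552547 [-0.37  0.34  1.78 -0.    1.02  1.53] [-1.10298516 -0.60878261  0.40722183]
```

View pics/w1.png

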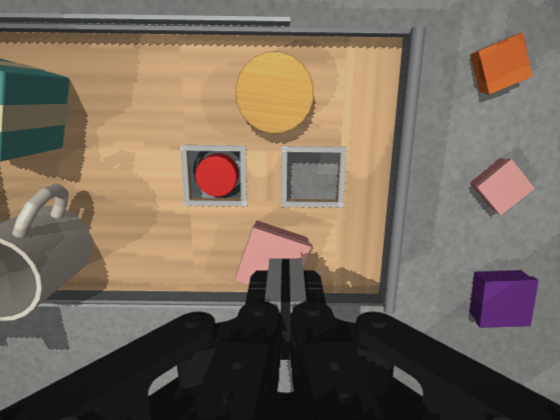

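The wrist view shows the button at (216,175), the rear hole trim at (182..246,146..206) and the front hole at (281..345,148..207). The pink box on the shelf is larger than the pink one on the desk at (502,186), which confirms the choice. The fingers are shut with their tip near (285,262).

Run:
```python
from station import manip
from h import *
c=dict(np.load("pics/w1c.npz"));im=cv2.imread("pics/w1.png");hsv=cv2.cvtColor(im,cv2.COLOR_BGR2HSV).astype(int);H,S,V=hsv[...,0],hsv[...,1],hsv[...,2]
m=((H<6)|(H>174))&(S>200)&(V>100)
B=[b for b in blobs(m,300)]
for ce,a,_ in B:print("red",ce,a,ray(c,*ce,.043).round(4))
r=np.mean([ray(c,*p,.039) for p in[(182,146),(245,147),(246,206),(184,206)]],0)
f=np.mean([ray(c,*p,.039) for p in[(281,148),(345,148),(344,207),(282,207)]],0)
v=r-f;print(r,f,np.linalg.norm(v),np.degrees(np.arctan2(v[1],v[0])))
# board front/side edges: lip line and upper/lower steel edge
for a,b,z in(((421,30),(391,310),.071),((0,30),(290,19),.05),((0,40),(405,38),.045)):
    w=ray(c,*a,z)-ray(c,*b,z);print(np.degrees(np.arctan2(w[1],w[0])),np.linalg.norm(w))
d=np.load("pics/w1.npy")
u,v_=260,175;o=R.from_quat(c["attitude"]).apply([(u-c["cx"])/c["fx"],-(v_-c["cy"])/c["fy"],-1]);print("board z by depth",c["origin"]+o*d[v_,u])
u,v_=216,172;o=R.from_quat(c["attitude"]).apply([(u-c["cx"])/c["fx"],-(v_-c["cy"])/c["fy"],-1]);print("button by depth",c["origin"]+o*d[v_,u])
u,v_=275,270;o=R.from_quat(c["attitude"]).apply([(u-c["cx"])/c["fx"],-(v_-c["cy"])/c["fy"],-1]);print("tip by depth",c["origin"]+o*d[v_,u])
```

```text
[ 0.49955407 -0.00389289  0.039     ] [ 0.46904082 -0.08937453  0.039     ] 0.09076436559769764 70.35563042306657
-19.634712869288347 0.23718647698042428
73.05875455499054 0.23123597294712706
71.35134726065913 0.32994823065064277
board z by depth [ 0.48779866 -0.04439055  0.0399468 ]
button by depth [ 0.50400753 -0.00848051  0.04467429]
tip by depth [ 0.48699173 -0.06433121  0.24810025]
```

```bash
python3 -m crank '[{"dp":[0.005,-0.065,0],"delta_rot":[0,0,0],"fingers":-1},{"dp":[0.005,-0.065,0],"delta_rot":[0,0,0],"fingers":-1},{"dp":[0,0,0.055],"delta_rot":[0,0,0],"fingers":-1},{"dp":[0,0,0.055],"delta_rot":[0,0,0],"fingers":-1},{"dp":[0,0,0.055],"delta_rot":[0,0,0],"fingers":-1},{"dp":[0,0,0.055],"delta_rot":[0,0,0],"fingers":-1},{"dp":[0,0,0.055],"delta_rot":[0,0,0],"fingers":-1},{"dp":[0,0,0.055],"delta_rot":[0,0,0],"fingers":-1},{"dp":[0,0,0],"delta_rot":[0,0,0],"fingers":-1},{"dp":[0,0,0],"delta_rot":[0,0,0],"fingers":-1}]'
python3 - <<'E'
from station import manip
from h import *
p,d=manip.snapshot("wrist");cv2.imwrite("pics/w2.png",p[:,:,::-1])
print(manip.sense()["tcp_pos"])
E
```

```text
t: 2.98
tcp_pos: [0.5013, -0.0079, 0.1379]
tool_rot: [0.986, -0.167, -0.002, -0.0]
force: [1.0, 0.9, 0.3]
finger_gap: 0.002
gripper_force: 0.0
[ 0.50228391 -0.00784122  0.13918243]
```

View pics/w2.png

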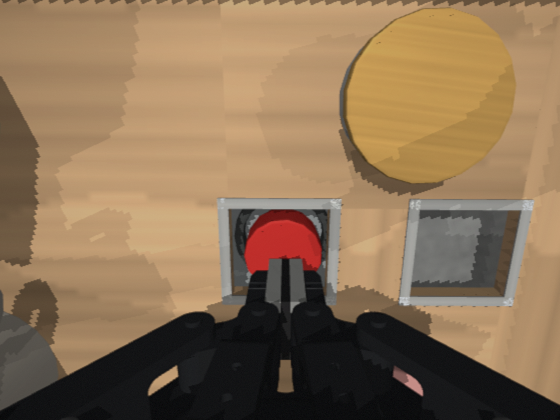

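The tip stands over the button: button (283,243), hole trim (219..341,200..300). The tool is aligned and clear of the hole's edges, so I'll press.

```bash
python3 -m crank '[{"dp":[0,0,0.04],"delta_rot":[0,0,0],"fingers":-1},{"dp":[0,0,0.012],"delta_rot":[0,0,0],"fingers":-1},{"dp":[0,0,0.012],"delta_rot":[0,0,0],"fingers":-1},{"dp":[0,0,0.012],"delta_rot":[0,0,0],"fingers":-1},{"dp":[0,0,0],"delta_rot":[0,0,0],"fingers":-1},{"dp":[0,0,0],"delta_rot":[0,0,0],"fingers":-1},{"dp":[0,0,0],"delta_rot":[0,0,0],"fingers":-1}]'
```

```text
t: 3.62
tcp_pos: [0.5034, -0.0074, 0.1027]
tool_rot: [0.986, -0.166, 0.002, 0.0]
force: [-0.9, -3.2, 7.6]
finger_gap: 0.003
gripper_force: 3.4
```

```bash
python3 -m crank '[{"dp":[0,0,0.005],"delta_rot":[0,0,0],"fingers":-1},{"dp":[0,0,0],"delta_rot":[0,0,0],"fingers":-1},{"dp":[0,0,0],"delta_rot":[0,0,0],"fingers":-1}]'
python3 -m crank '[{"dp":[0,-0.008,0],"delta_rot":[0,0,0],"fingers":-1},{"dp":[0,-0.008,0],"delta_rot":[0,0,0],"fingers":-1},{"dp":[0,-0.008,0],"delta_rot":[0,0,0],"fingers":-1},{"dp":[0,-0.008,0],"delta_rot":[0,0,0],"fingers":-1},{"dp":[0,-0.008,0],"delta_rot":[0,0,0],"fingers":-1},{"dp":[0,0,0],"delta_rot":[0,0,0],"fingers":-1}]'
```

```text
t: 3.87
tcp_pos: [0.5034, -0.0074, 0.1004]
tool_rot: [0.986, -0.166, 0.002, 0.0]
force: [-0.3, -3.1, 7.3]
finger_gap: 0.003
gripper_force: 3.8
t: 4.37
tcp_pos: [0.5098, 0.0115, 0.1005]
tool_rot: [0.986, -0.165, 0.002, 0.001]
force: [-1.3, -4.2, 7.9]
finger_gap: 0.002
gripper_force: 3.8
```

Run:
```python
from station import manip
from h import *
p,d=manip.snapshot("wrist");cv2.imwrite("pics/w3.png",p[:,:,::-1])
```

```text
(no output)
```

View pics/w3.png

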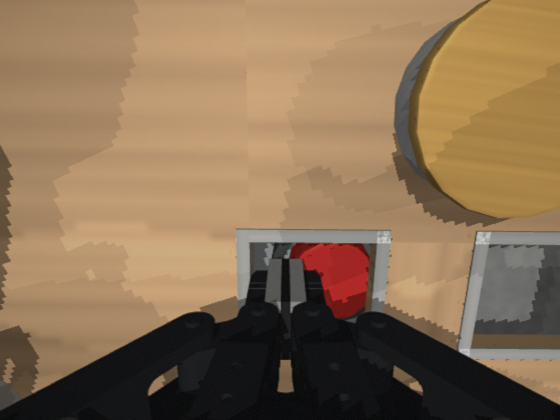

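The tip is at the hole's far edge (x≈250) with the button (333,280) still held down. The button has shifted towards the hole's near edge, so the shelf is moving. I'll keep pushing.

```bash
python3 -m crank '[{"dp":[0,-0.009,0],"delta_rot":[0,0,0],"fingers":-1},{"dp":[0,-0.009,0],"delta_rot":[0,0,0],"fingers":-1},{"dp":[0,-0.009,0],"delta_rot":[0,0,0],"fingers":-1},{"dp":[0,-0.009,0],"delta_rot":[0,0,0],"fingers":-1},{"dp":[0,-0.009,0],"delta_rot":[0,0,0],"fingers":-1},{"dp":[0,-0.009,0],"delta_rot":[0,0,0],"fingers":-1},{"dp":[0,0,0],"delta_rot":[0,0,0],"fingers":-1}]'
python3 -m crank '[{"dp":[0,-0.009,0],"delta_rot":[0,0,0],"fingers":-1},{"dp":[0,-0.009,0],"delta_rot":[0,0,0],"fingers":-1},{"dp":[0,-0.009,0],"delta_rot":[0,0,0],"fingers":-1},{"dp":[0,-0.009,0],"delta_rot":[0,0,0],"fingers":-1},{"dp":[0,-0.009,0],"delta_rot":[0,0,0],"fingers":-1},{"dp":[0,-0.009,0],"delta_rot":[0,0,0],"fingers":-1},{"dp":[0,0,0],"delta_rot":[0,0,0],"fingers":-1}]'
python3 - <<'E'
from station import manip
from h import *
p,d=manip.snapshot("wrist");cv2.imwrite("pics/w4.png",p[:,:,::-1])
E
```

```text
t: 5.0
tcp_pos: [0.5189, 0.0374, 0.1001]
tool_rot: [0.986, -0.166, 0.002, 0.0]
force: [0.9, -2.9, 4.5]
finger_gap: -0.004
gripper_force: 2.2
t: 5.58
tcp_pos: [0.5275, 0.0631, 0.0995]
tool_rot: [0.986, -0.166, 0.001, 0.0]
force: [0.8, -2.6, 1.5]
finger_gap: -0.002
gripper_force: 1.2
```

View pics/w4.png

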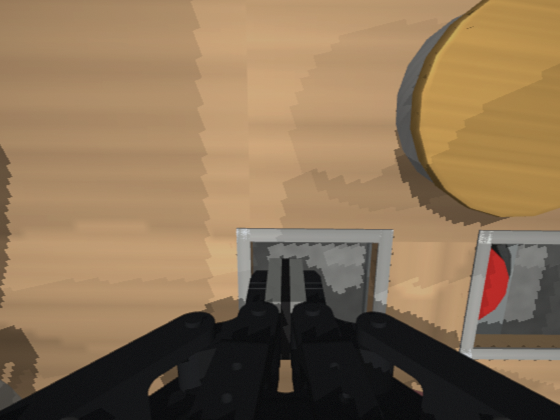

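The rear hole with the tip in it is unchanged. The button is now appearing at the left of the front hole (490,280), held down by the board, so about 25 mm remains.

```bash
cat > chk.py <<'E'
from station import manip
from h import *
import sys
c=manip.camera_model("wrist");p,d=manip.snapshot("wrist");cv2.imwrite(sys.argv[1],p[:,:,::-1])
hsv=cv2.cvtColor(p,cv2.COLOR_RGB2HSV).astype(int);m=((hsv[...,0]<6)|(hsv[...,0]>174))&(hsv[...,1]>170)&(hsv[...,2]>60)
for ce,a,k in blobs(m,150):
    v,u=np.nonzero(k&(d>0));P=c["origin"]+R.from_quat(c["attitude"]).apply(np.c_[(u-c["cx"])/c["fx"],-(v-c["cy"])/c["fy"],-np.ones(len(u))]*d[v,u][:,None])
    print(ce,a,u.min(),u.max(),v.min(),v.max(),"z",np.percentile(P[:,2],[10,50,90]).round(4),P.mean(0).round(4))
s=manip.sense();print(s["t"],s["tcp_pos"],s["force"])
E
python3 -m crank '[{"dp":[0,-0.009,0],"delta_rot":[0,0,0],"fingers":-1},{"dp":[0,-0.009,0],"delta_rot":[0,0,0],"fingers":-1},{"dp":[0,-0.009,0],"delta_rot":[0,0,0],"fingers":-1},{"dp":[0,-0.009,0],"delta_rot":[0,0,0],"fingers":-1},{"dp":[0,-0.007,0],"delta_rot":[0,0,0],"fingers":-1},{"dp":[0,0,0],"delta_rot":[0,0,0],"fingers":-1},{"dp":[0,0,0],"delta_rot":[0,0,0],"fingers":-1}]'
python3 chk.py pics/w5.png
```

```text
t: 6.22
tcp_pos: [0.533, 0.084, 0.0984]
tool_rot: [0.986, -0.166, -0.001, -0.0]
force: [-0.2, -0.5, -0.6]
finger_gap: -0.002
gripper_force: 0.0
[523.2 289.1] 6755 481 559 241 339 z [0.0379 0.0447 0.0456] [ 0.5053 -0.0022  0.0433]
6.2667 [0.53288723 0.08391349 0.09825969] [-0.08113072  0.25297005  0.64557017]
```

```bash
python3 -m crank '[{"dp":[0,0,-0.005],"delta_rot":[0,0,0],"fingers":-1},{"dp":[0,-0.003,0],"delta_rot":[0,0,0],"fingers":-1},{"dp":[0,-0.003,0],"delta_rot":[0,0,0],"fingers":-1},{"dp":[0,0,0],"delta_rot":[0,0,0],"fingers":-1},{"dp":[0,0,0],"delta_rot":[0,0,0],"fingers":-1}]'
python3 chk.py pics/w6.png
```

```text
t: 6.68
tcp_pos: [0.5342, 0.0866, 0.1009]
tool_rot: [0.986, -0.166, -0.0, 0.0]
force: [-0.7, -0.8, 1.6]
finger_gap: 0.0
gripper_force: 0.5
[523.5 285.8] 6647 481 559 239 336 z [0.0363 0.0446 0.0456] [ 0.5057 -0.0013  0.0428]
6.7333 [0.53420063 0.08657196 0.10086671] [-1.23063082 -0.64543674  1.28943468]
```

View pics/w6.png

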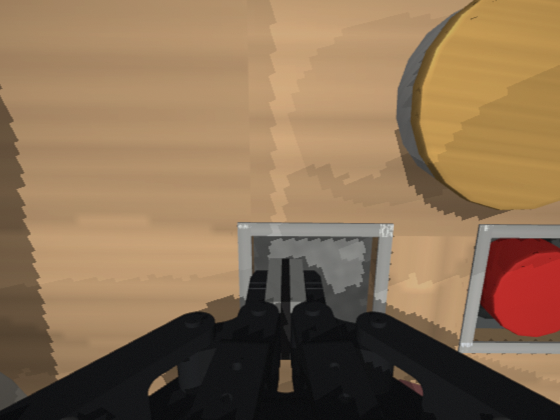

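The button stands up in the front hole (535,290) with the rear hole ahead of it. It sits about 2 mm short of centred, so I'll nudge it slightly, back off, and lift away.

```bash
python3 -m crank '[{"dp":[0,-0.003,0],"delta_rot":[0,0,0],"fingers":-1},{"dp":[0,-0.002,0],"delta_rot":[0,0,0],"fingers":-1},{"dp":[0,0,0],"delta_rot":[0,0,0],"fingers":-1},{"dp":[0,0,0],"delta_rot":[0,0,0],"fingers":-1}]'
python3 -m crank '[{"dp":[0,0.012,0],"delta_rot":[0,0,0],"fingers":-1},{"dp":[0,0.004,0],"delta_rot":[0,0,0],"fingers":-1},{"dp":[0,0,0],"delta_rot":[0,0,0],"fingers":-1},{"dp":[0,0,-0.03],"delta_rot":[0,0,0],"fingers":-1},{"dp":[0,0,-0.06],"delta_rot":[0,0,0],"fingers":-1},{"dp":[0,0,-0.06],"delta_rot":[0,0,0],"fingers":-1},{"dp":[0,0,-0.06],"delta_rot":[0,0,0],"fingers":-1},{"dp":[0,0,-0.06],"delta_rot":[0,0,0],"fingers":-1},{"dp":[0,0.07,-0.06],"delta_rot":[0,0,0],"fingers":-1},{"dp":[0,0.07,0],"delta_rot":[0,0,0],"fingers":-1},{"dp":[0,0.07,0],"delta_rot":[0,0,0],"fingers":-1},{"dp":[0,0,0],"delta_rot":[0,0,0],"fingers":-1}]'
python3 chk.py pics/w7.png
```

```text
t: 7.07
tcp_pos: [0.5351, 0.089, 0.1009]
tool_rot: [0.986, -0.166, -0.0, -0.0]
force: [-1.1, -0.4, 0.3]
finger_gap: -0.002
gripper_force: 0.7
t: 8.07
tcp_pos: [0.4983, -0.019, 0.2638]
tool_rot: [0.986, -0.168, 0.001, 0.001]
force: [-0.5, 0.2, -1.2]
finger_gap: -0.004
gripper_force: 0.0
[269.3 192.2] 1730 246 292 168 215 z [0.0436 0.0448 0.0458] [ 0.5019 -0.0072  0.0442]
8.1167 [ 0.49891501 -0.0171136   0.26354983] [0.47907365 0.1800834  0.52921998]
```

View pics/w7.png

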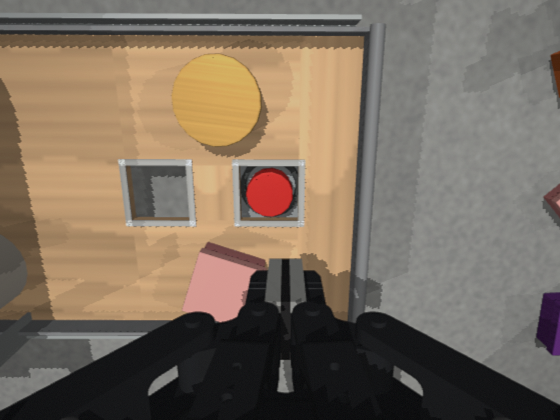

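The button (269,192) is up and centred in the front hole (234..304,160..226). The tin and pink box are where they were relative to the holes, and the hand is clear.

```bash
python3 -c "
from station import manip
print(manip.sign_off())"
```

```text
the job is handed in; nothing more can be done
None
```

The shelf is pushed home with the red button up and centred in the front hole, the hand is clear, and the job was handed in at about 8 s; the tin and pink box kept their places, but I did not re-check the mug, gift box or loose desk items in a final overview picture.

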